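# Hang a test panel to dry in a two-link chain

### The arm

A 6-joint arm with a two-finger parallel gripper is mounted at the origin on the work surface. World frame = base frame: x ahead of the robot, y to its left, z up, the work surface at z = 0. Lengths are in mm, angles in rad, forces in N, time in s.
With the tool pointing down it reaches from about 300 to 775 mm from the base axis. Payload 14.6 kg.
Tool frame: the origin (TCP) lies at the very end of the fingers, on their centre line; the grasp point (between the pads) lies 19 mm behind it; z points along the fingers, y is the line along which they close (so a half turn about z gives the same grasp; the last joint's range is limited). The gripper opens to 94 mm and grips with 3 to 60 N. Pads are 16 mm wide; open, the fingers measure 119 mm over their backs; the gripper's body (75 mm by 177 mm) begins 78 mm behind the grasp point.
Start: joints at [-1.208, 0.3, 1.521, -0, 1.321, -0.067], TCP at [229.171, -499.97, 205.446] pointing down, gripper open.
Joint ranges: [-3.03, 3.03], [-0.79, 2.21], [0.23, 2.52], [-1.04, 4.18], [0, 3.07], [-2.55, 2.55]. Speed limits (rad/s): [2.22, 2.22, 2.57, 3.14, 3.14, 3.14].

### API

Orientations are given as [roll, pitch, yaw] about the fixed x, y, z axes, in that order (R = Rz(yaw) Ry(pitch) Rx(roll)).
In Python, from cell import manip, optics gives the robot as it stands.
- The arm moves only by the shell command python3 -m crank 'ROWS' [FORCE]. ROWS is JSON, a list of rows, each a list of 7 numbers: the opening in per cent of the stroke, from 0 (shut) to 100 (fully open), then the shift along the tool's x, y, z in mm, then the turn, a rotation vector about the tool's x, y, z in rad. A call has 1 to 10 rows; each row is the pose to reach, as a shift and turn from the pose commanded when the call began, along the tool's axes at that moment; what a row does not reach only later rows make up. A row lasts 1/10 s, in which the tool goes at most 50 mm and 8.59 degrees, less where a joint would pass 70% of its speed; a pose out of reach is approached as far as the arm can. A call with a gripper value outside its range is refused whole. The fingers move at their own pace and stop on an object; FORCE is the grip in N (left out, the last holds). Time passes only in rows, so rows that repeat a pose let the fingers close. It gives the time, the measured TCP pose, the force, the opening and the grip force at its end, in the units of the state.
- manip.read_state(): the state, without advancing time (a new reading comes with each control period).
- optics.camera(name): name is "side" or "top" or "wrist"; returns (picture, depth): 420x560x3 uint8, red, green, blue; 420x560 float32, mm along the optical axis (not along the pixel's ray), 0 where there is no reading.
- optics.calibration(name): a dict with "camera_matrix" (3x3 intrinsics, pixels), "k1" (the pictures are not rectified: a ray, as slopes to the right and down, at radius r is drawn at 1 + k1 r^2 times it, then the intrinsics apply), "R" (3x3) and "t" (3): a world point X has camera coordinates R X + t. Camera axes: x right, y down, z forward; pixel columns grow to the right and rows downward; lengths in mm; the calibration is good to about 2 mm. A picture is of the moment at which its call begins: read the wrist's pose just before it. calibration takes no time and is no camera call; for the wrist camera it gives the pose at the moment of the call.
- manip.sign_off(): hands the job in; it is judged then, once.
The state is a dict: "clock": time; "joints": joint angles; "qd": joint speeds; "effort": joint torques, N m; "eef_pos": TCP position; "eef_rot": TCP orientation; "wrist_force": force on the tool from outside, world axes, zero at the start; "moment": the same for the moment, N m; "finger_gap": finger opening in mm; "finger_force": force on a finger pad.
Only numpy, scipy, OpenCV 4.12 (cv2) and the standard library are available. Lean on these libraries where they do the work, as an engineer would, in place of code of your own. Each camera call takes 0.05 s, during which the arm holds its last target. There are 200 camera calls.

### The job

Hang the yellow ladder link on the hook of the drying stand and let go of it; then hang the blue test panel by its steel hook from the link's lower loop, so that the two hang freely as a chain. Do not drop either of them, let it tip over or lay it down, and leave the can, tape and jar alone.

Things in the scene. Friction and masses are not known exactly. Their poses are not given: they have to be found in the camera images.
- stand: Drying stand fixed to the bench: dark foot plate, grey post 20 x 20 mm, 324 mm tall, carrying a flat-bar hook. Origin on the bench straight below the hook's valley; z up; the post is at x = +92 mm, and the hook points along the stand's -x, towards the robot give or take 0.3 rad.
- hook_seat (a point): On the stand: where the centre of an 8 mm bar lies when resting in the hook's valley, 295 mm above the bench; axes as the stand's. The hook is a strap 24 mm wide (y), 4 mm thick; its lowest point is the valley (underside 286 mm above the bench). From there it rises to +x at 19 degrees up to the post, and to -x as an upturned lip ending 18 mm out, 306 mm above the bench.
- block_a: Wooden block 80 x 150 x 35 mm fixed to the bench, in which the yellow link stands. A slot 10 mm wide, 25 mm deep runs along its whole length (y) through the middle; slot floor 10 mm above the bench. Origin: centre of its underside. Which of the two blocks is left and which right varies.
- block_b: The same kind of block; the blue panel stands in its slot, leaning forward or back by up to 0.1 rad in the slot's play.
- link: Yellow ladder-shaped link in its own y-z plane, loose, about 0.13 kg, of round bars 8 mm thick: uprights at y = +-26 mm, three rungs along y with centres at z = 4, 62 and 115 mm. On top a black grip, 16 (x) by 20 mm (y), from z = 118 to 160 mm. Origin: middle of the underside of the bottom rung; z up; back and front alike. Starts upright on the slot's floor, -x to the robot within 0.35 rad.
- link_top (a point): Centre of the link's top rung, which goes into the hook's valley. The opening below it, which goes over the hook, is 44 mm wide and 45 mm high.
- link_loop (a point): Centre of the link's bottom rung: the lower bar of the lower loop (44 mm wide, 50 mm high inside), on which the panel is to hang.
- link_grip (a point): Good place to grip the link: in its black grip, 145 mm above its underside, fingers closing along the link's y (20 mm wide).
- panel: Blue test panel, 100 (y) by 8 (x) by 70 mm (z), with a gooseneck steel hook, loose, about 0.22 kg in all. Origin: centre of the panel's underside; z up. A strap runs from the panel's top to an orange grip in front (-x), 18 (x) by 22 (y) by 42 mm (z), centred at x = -70.5, z = 104 mm; from it rises the hook. Starts upright on the slot's floor, grip to the robot within 0.35 rad.
- panel_hook (a point): On the panel (x = -10, z = 128 mm): where the centre of an 8 mm bar lies when the hook rests on it. The hook is a strap 14 mm wide, 4 mm thick that rises from the grip to +x at 26 degrees, peaks here (upper face z = 137 mm), and turns down to a nose ending at x = 7, z = 116 mm. It enters a loop along its +x, nose above the bar, and is then lowered; so hung, the panel is level.
- panel_grip (a point): Good place to grip the panel: in its orange grip, x = -70.5, z = 109 mm in its frame, fingers closing along the panel's y (22 mm). When the panel hangs from the link this point is 60 mm in front (-x) of the link; a hand tilted back from the link passes clear of it.
- can: Paint can with a red label, 84 mm across, 100 mm high; origin: centre of its underside. To be left alone.
- tape: Roll of blue masking tape lying flat, 100 mm across, 24 mm high; origin: centre of its underside. To be left alone.
- jar: Amber jar with white lid, 64 mm across, 90 mm high; origin: centre of its underside. To be left alone.
Mind the look-alikes: they are no part of the job. Several things have the shape of the link; the one meant has the colours described above. There is more than one size of the panel; the job needs the smaller.

How it is judged:
By the outcome, as a careful person would: the job done as asked, in the order asked, and still so for the second after the job is handed in, with the robot touching nothing.
It also fails if it takes over 72 s, if anything falls off the work surface, if the arm or the gripper's body presses on something with over 40 N, if the wrist force passes 120 N, or if a joint passes its speed limit or range.

## Working session

There is one attempt and no reset: what is moved stays moved. The work goes in short steps, Python scripts to look and compute and a shell command to move; the robot and the scene stay as the last step left them, time stands still between calls to the robot, and variables do not carry over. Pictures are saved under pics/ and viewed, at most 10 in all, crops included, and the job is handed in when it is done.

```bash
ls; mkdir -p pics; cat > h.py <<'E'
import numpy as np, cv2
from cell import manip, optics
from scipy.spatial.transform import Rotation as Ro
def grab(n):
    c=optics.calibration(n); p,d=optics.camera(n); return p,d,c
def world(c,u,v,z):
    "pixels u,v with depth z -> world"
    u,v,z=[np.atleast_1d(np.asarray(a,float)) for a in (u,v,z)]
    K=np.array(c["camera_matrix"]); k=c["k1"]
    xd=(u-K[0,2])/K[0,0]; yd=(v-K[1,2])/K[1,1]; x,y=xd.copy(),yd.copy()
    for _ in range(15):
        s=1+k*(x*x+y*y); x,y=xd/s,yd/s
    P=np.stack([x*z,y*z,z],1)
    return (P-np.array(c["t"]))@np.array(c["R"])
def cloud(p,d,c):
    v,u=np.mgrid[:420,:560]; W=world(c,u.ravel(),v.ravel(),d.ravel()).reshape(420,560,3); W[d==0]=np.nan
    return W
def pix(c,X):
    P=np.atleast_2d(X)@np.array(c["R"]).T+np.array(c["t"]); q=P[:,:2]/P[:,2:]; q=q*(1+c["k1"]*(q**2).sum(1,keepdims=True))
    K=np.array(c["camera_matrix"]); return q@K[:2,:2].T+K[:2,2]
def save(n,p): cv2.imwrite(f"pics/{n}.png",p[:,:,::-1])
E
python3 - <<'E'
from h import *
s=manip.read_state(); print(s)
for n in("side","top"):
    p,d,c=grab(n); np.savez(f"{n}0.npz",p=p,d=d); print(n,np.array(c["R"]).round(2).tolist(),np.round(c["t"]),c["k1"]); save(n+"0",p)
E
```

```text
pics
{'clock': 0.0, 'joints': array([-1.20757519e+00,  3.00502891e-01,  1.52159468e+00,  2.43903328e-05,
        1.32068664e+00, -6.66188736e-02]), 'qd': array([ 0.00080506,  0.00179348, -0.00016338,  0.00016625,  0.00085558,
       -0.00064882]), 'effort': array([-8.58035892e-04, -5.31804764e+01, -3.52736521e+01,  7.07848719e-02,
        2.43876205e-02, -7.96730183e-05]), 'eef_pos': array([ 229.09818307, -499.72210017,  204.86313586]), 'eef_rot': array([-3.14040531e+00, -1.02893531e-04,  4.29833897e-01]), 'wrist_force': array([-0.77905412,  0.78577432,  0.63420083]), 'moment': array([ 0.005123  , -0.02135124,  0.02407318]), 'finger_force': 0.0, 'finger_gap': 94.09144270288648}
side [[-0.85, -0.52, 0.0], [-0.29, 0.47, -0.83], [0.43, -0.71, -0.55]] [ 506.  295. 1045.] -0.07163277142261333
top [[-0.05, -1.0, 0.01], [-0.98, 0.05, -0.22], [0.22, -0.02, -0.98]] [  93.  591. 1181.] -0.006532992397135748
```

View pics/side0.png

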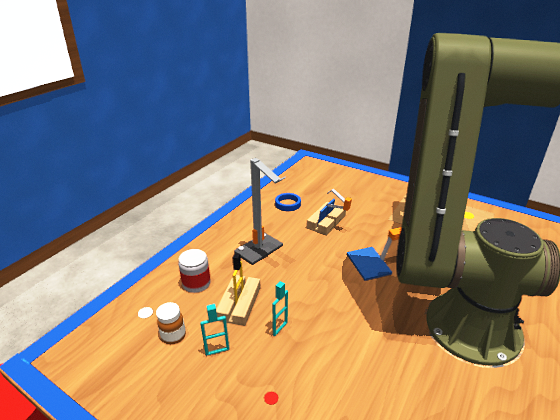

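View pics/top0.png

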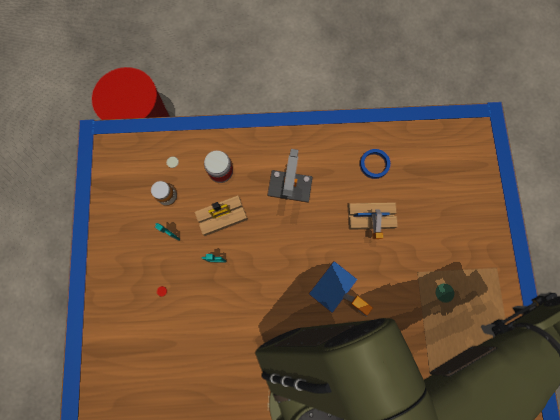

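Side view: the yellow link with its black grip stands in the left block at (238,275); teal look-alikes are at (215,330) and (280,308). The small blue panel is in the right block at (330,212). A bigger blue panel stands near the robot at (370,263). In the top view the link is at (220,210), the stand hook at (290,170), and the small panel at (375,215). I'll check this with crops and measurements.

```bash
python3 - <<'E'
from h import *
S=np.load("side0.npz");T=np.load("top0.npz")
a=cv2.resize(S['p'][225:345,190:310],(390,390),interpolation=cv2.INTER_CUBIC)
b=cv2.resize(S['p'][170:290,295:415],(390,390),interpolation=cv2.INTER_CUBIC)
save("crop0",np.hstack([a,b]))
for n,D in(("side",S),("top",T)):
    c=optics.calibration(n); W=cloud(D['p'],D['d'],c); H=cv2.cvtColor(D['p'],cv2.COLOR_RGB2HSV)
    h,s,v=[H[...,i].astype(int) for i in range(3)]; z=W[...,2]
    def rep(nm,m):
        P=W[m&np.isfinite(z)]
        if len(P)<5: print(n,nm,len(P));return
        q=P[:,:2]-P[:,:2].mean(0); u,sv,vt=np.linalg.svd(q,full_matrices=False)
        print(n,nm,len(P),"med",np.median(P,0).round(1),"min",np.percentile(P,2,0).round(),"max",np.percentile(P,98,0).round(),"ax",vt[0].round(3),"mid",((np.percentile(q@vt.T,1,0)+np.percentile(q@vt.T,99,0))/2@vt+P[:,:2].mean(0)).round(1),"ext",np.ptp(q@vt.T,axis=0).round())
    R=(lambda r0,r1,c0,c1: np.add.outer(((np.arange(420)>=r0)&(np.arange(420)<r1)),((np.arange(560)>=c0)&(np.arange(560)<c1)).astype(int)*1)==2)
    lk=R(225,345,190,260) if n=="side" else R(190,240,190,250)
    pn=R(185,235,300,360) if n=="side" else R(195,245,345,400)
    st=R(155,190,245,290) if n=="side" else R(145,205,265,315)
    def box(r): return r
    import itertools
    def M(r0,r1,c0,c1):
        m=np.zeros((420,560),bool);m[r0:r1,c0:c1]=1;return m
    lk,pn,st=[M(*x) for x in (((240,325,215,262),(185,235,300,360),(155,190,245,290)) if n=="side" else ((190,240,190,250),(195,245,345,400),(145,205,265,315)))]
    rep("link yellow",lk&(h>20)&(h<35)&(s>190)&(z>38))
    rep("link grip",lk&(v<60)&(z>120))
    rep("blockA top",lk&(abs(z-35)<5)&(s<190))
    rep("panel blue",pn&(h>100)&(h<125)&(s>120)&(z>40))
    rep("panel grip",pn&(h>8)&(h<20)&(s>200)&(z>75))
    rep("panel hook",pn&(s<60)&(z>90))
    rep("blockB top",pn&(abs(z-35)<5)&(h<30))
    rep("hook",st&(s<60)&(z>275)&(z<345))
    rep("posttop",st&(z>318)&(z<335))
E
```

```text
side link yellow 115 med [577.3 261.4  77.3] min [569. 224.  42.] max [589. 279. 130.] ax [ 0.316 -0.949] mid [579.3 251.8] ext [61. 12.]
side link grip 106 med [577.1 256.6 155.4] min [571. 241. 130.] max [587. 261. 171.] ax [0.035 0.999] mid [579.3 251.4] ext [23. 17.]
side blockA top 953 med [574.  267.1  33.9] min [528. 178.  31.] max [630. 329.  37.] ax [-0.267  0.964] mid [579.9 253.1] ext [326.  87.]
side panel blue 116 med [ 549.4 -216.3   64.3] min [ 546. -272.   42.] max [ 554. -177.   81.] ax [0.03 1.  ] mid [ 550.  -225.5] ext [104.   8.]
side panel grip 67 med [ 473.8 -215.7  109.7] min [ 467. -232.   90.] max [ 486. -212.  128.] ax [0.694 0.72 ] mid [ 472.5 -219.9] ext [25. 16.]
side panel hook 55 med [ 514.3 -225.   132.7] min [ 491. -234.  116.] max [ 547. -218.  148.] ax [-0.999 -0.046] mid [ 520.  -226.2] ext [61. 19.]
side blockB top 360 med [ 541.9 -213.8   35.1] min [ 514. -299.   31.] max [ 595. -163.   38.] ax [0.184 0.983] mid [ 554.4 -229.7] ext [152.  99.]
side hook 337 med [651.4  32.8 303. ] min [571.  17. 277.] max [684.  54. 324.] ax [-0.985  0.173] mid 
[... 722 characters left out ...]
anel grip 46 med [ 476.8 -221.9  126.7] min [ 468. -233.  104.] max [ 484. -212.  132.] ax [-0.17  -0.985] mid [ 475.9 -222.1] ext [23. 17.]
top panel hook 113 med [ 518.1 -224.1  134.2] min [ 491. -231.   91.] max [ 551. -217.  145.] ax [-0.999  0.039] mid [ 521.1 -224.5] ext [62. 15.]
top blockB top 840 med [ 564.7 -226.    34.7] min [ 517. -308.   31.] max [ 596. -162.   39.] ax [-0.022 -1.   ] mid [ 556.5 -235.3] ext [152.  82.]
top hook 419 med [626.5  35.8 305.1] min [570.  18. 290.] max [681.  55. 325.] ax [-0.976  0.217] mid [626.3  36.2] ext [119.  24.]
top posttop 74 med [672.7  26.5 322.8] min [658.  16. 318.] max [685.  39. 326.] ax [-0.923  0.385] mid [670.2  26.1] ext [32. 24.]
```

View pics/crop0.png

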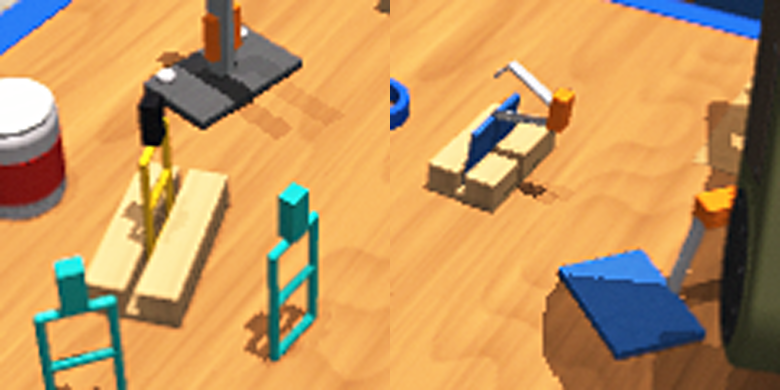

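Crop: left half shows the yellow link with black grip in its block; right half shows the small panel in block_b (measured 100 mm wide, so it is the smaller) and the bigger leaning panel, a look-alike. First I'll raise the hand and go over to the link.

```bash
cat >> h.py <<'E'
def rel(pos,rpy):
    s=manip.read_state(); R=Ro.from_euler('xyz',s["eef_rot"]); G=Ro.from_euler('xyz',rpy)
    print("now",s["clock"].__round__(2),s["eef_pos"].round(1),s["eef_rot"].round(3),"| shift",R.inv().apply(np.array(pos)-s["eef_pos"]).round(1),"turn",(R.inv()*G).as_rotvec().round(4))
E
python3 -c "
from h import *
import math
rel([229,-500,420],[math.pi,0,.43]);rel([530,235,420],[math.pi,0,.325])"
```

```text
now 0.1 [ 229.1 -499.8  204.9] [-3.141 -0.     0.43 ] | shift [-2.000e-01 -0.000e+00 -2.151e+02] turn [-0.0011 -0.0001 -0.0002]
now 0.1 [ 229.1 -499.8  204.9] [-3.141 -0.     0.43 ] | shift [ 579.7 -542.8 -214.5] turn [-0.0011  0.      0.1048]
```

```bash
python3 -m crank '[[100,0,0,-50,0,0,0],[100,0,0,-100,0,0,0],[100,0,0,-150,0,0,0],[100,0,0,-215,0,0,0],[100,0,0,-215,0,0,0],[100,580,-543,-215,0,0,0.105],[100,580,-543,-215,0,0,0.105],[100,580,-543,-215,0,0,0.105],[100,580,-543,-215,0,0,0.105],[100,580,-543,-215,0,0,0.105]]'; python3 -c "
from h import *
import math
rel([530,235,420],[math.pi,0,.325])"
```

```text
clock: 1.1
eef_pos: [324.0, -266.7, 420.2]
eef_rot: [-3.141, 0.0, 0.324]
wrist_force: [0.4, -0.3, 0.1]
finger_gap: 94.0
finger_force: 0.0
now 1.1 [ 324.  -266.7  420.2] [-3.141  0.     0.324] | shift [ 3.551e+02 -4.099e+02  3.000e-01] turn [-0.0003  0.     -0.0007]
```

```bash
python3 -m crank '[[100,355,-410,0,0,0,0],[100,355,-410,0,0,0,0],[100,355,-410,0,0,0,0],[100,355,-410,0,0,0,0],[100,355,-410,0,0,0,0],[100,355,-410,0,0,0,0],[100,355,-410,0,0,0,0],[100,355,-410,0,0,0,0],[100,355,-410,0,0,0,0],[100,355,-410,0,0,0,0]]'; python3 - <<'E'
from h import *
import math
rel([560,245,300],[math.pi,0,.325])
p,d,c=grab("wrist"); save("w1",p); np.savez("w1.npz",p=p,d=d,R=c["R"],t=c["t"]); print(np.array(c["R"]).round(2).tolist(),-np.array(c["R"]).T@c["t"]); print(pix(c,[[580.5,251,155],[584,45,295]]))
E
```

```text
clock: 2.1
eef_pos: [513.7, 196.3, 420.2]
eef_rot: [3.142, 0.0, 0.325]
wrist_force: [1.1, -0.4, 0.3]
finger_gap: 93.9
finger_force: 0.0
now 2.1 [513.7 196.3 420.2] [3.142 0.    0.325] | shift [ 59.5 -31.4 120.2] turn [ 0.0001  0.0002 -0.    ]
[[0.32, -0.95, 0.0], [-0.91, -0.31, 0.26], [-0.25, -0.08, -0.97]] [585.43561755 220.50989624 598.49879826]
[[255.60732858 124.40444539]
 [434.51466217 185.77032795]]
```

View pics/w1.png

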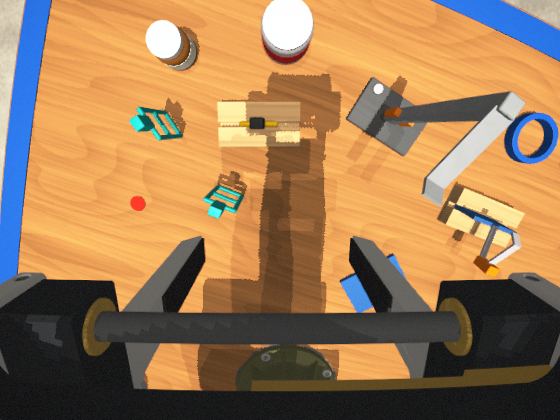

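The wrist view shows the link's black grip at (257,123), where my estimate projects, and the hook lip at (434,190). I'll refine both from this depth image.

```bash
python3 - <<'E'
from h import *
import math
D=np.load("w1.npz"); c=optics.calibration("wrist"); c["R"]=D["R"];c["t"]=D["t"]
W=cloud(D['p'],D['d'],c); H=cv2.cvtColor(D['p'],cv2.COLOR_RGB2HSV).astype(int); z=W[...,2]
def M(r0,r1,c0,c1):
    m=np.zeros((420,560),bool);m[r0:r1,c0:c1]=1;return m
def rep(nm,m):
    P=W[m&np.isfinite(z)]; b=cv2.minAreaRect(P[:,:2].astype(np.float32)); print(nm,len(P),np.median(P,0).round(1),"rect",np.round(b,2) if 0 else b,P[:,2].min().round(),P[:,2].max().round())
rep("grip",M(105,145,240,275)&(z>162)&(z<176))
rep("yellow",M(105,145,225,295)&(H[...,0]>20)&(H[...,0]<35)&(H[...,1]>180)&(z>110)&(z<136))
rep("blockA",M(95,155,210,305)&(abs(z-35)<5))
m=M(90,205,420,530)&(z>280)&(z<345); rep("hook+post",m); 
# along-axis profile
P=W[m]; 
for yaw in (-.2,):
    x=np.array([math.cos(yaw),math.sin(yaw)]); s=P[:,:2]@x
    for a in np.arange(s.min(),s.max(),10):
        k=(s>=a)&(s<a+10); t=P[k][:,:2]@[-x[1],x[0]]; print(round(a-s.min()),P[k][:,2].mean().round(1),np.percentile(t,[3,97]).round(1),P[k][:,:2].mean(0).round(1))
rel([581,251,320],[math.pi,0,.325])
E
```

```text
grip 161 [582.6 250.2 168.6] rect ((582.57275390625, 250.292724609375), (13.579924583435059, 19.60456657409668), 18.44290542602539) 164.0 171.0
yellow 90 [586.3 237.8 127.2] rect ((583.5555419921875, 249.4812469482422), (5.968570709228516, 56.784912109375), 18.6119384765625) 120.0 130.0
blockA 3094 [581.4 253.7  34.1] rect ((581.1083984375, 254.28396606445312), (78.7652587890625, 149.5148162841797), 18.579439163208008) 30.0 37.0
hook+post 3629 [641.1  33.6 305. ] rect ((627.59130859375, 34.24161911010742), (26.05396842956543, 119.93238830566406), 78.02278137207031) 280.0 325.0
0 301.1 [147.9 171.1] [574.1  47.2]
10 292.6 [147.7 170.9] [584.  45.]
20 291.8 [146.6 169.9] [593.5  41.8]
30 295.2 [147.3 170.5] [603.4  40.3]
40 298.6 [146.7 170.2] [613.1  37.9]
50 302.1 [147.3 170.3] [623.   36.2]
60 305.8 [146.6 170. ] [632.7  33.7]
70 309.2 [146.8 170.1] [642.5  31.8]
80 312.8 [146.6 169.8] [652.2  29.7]
90 314.2 [146.6 169.8] [662.7  27.8]
100 311.3 [149.5 168.6] [672.   29.6]
110 312.4 [149.5 168. ] [682.   27.9]
now 2.15 [515.  201.4 417.7] [-3.14   0.004  0.328] | shift [ 78.8 -25.6  97.4] turn [-0.0014  0.0038  0.0032]
```

```bash
python3 -m crank '[[100,80,-24,0,0,0,0],[100,80,-24,0,0,0,0],[100,80,-24,100,0,0,0],[100,80,-24,218,0,0,0],[100,80,-24,218,0,0,0],[100,80,-24,218,0,0,0],[100,80,-24,218,0,0,0],[100,80,-24,218,0,0,0]]' 40; python3 -c "
from h import *
import math
rel([582,250.5,138],[math.pi,0,.323])"
```

```text
clock: 2.95
eef_pos: [580.4, 241.9, 199.1]
eef_rot: [3.142, 0.006, 0.325]
wrist_force: [0.3, 0.8, 0.5]
finger_gap: 94.2
finger_force: 0.0
now 2.95 [580.4 241.9 199.1] [3.142 0.006 0.325] | shift [ 4.6 -7.7 61. ] turn [0.0001 0.006  0.0018]
```

```bash
python3 -m crank '[[100,4,-8,0,0,0.006,0.002],[100,4,-8,30,0,0.006,0.002],[100,4,-8,61,0,0.006,0.002],[60,4,-8,61,0,0.006,0.002],[60,4,-8,61,0,0.006,0.002]]' 40; python3 -c "
from h import *
import math
rel([582,250.5,138],[math.pi,0,.323])
p,d,c=grab('wrist'); q=pix(c,[582,250.5,160])[0]; print(q); W=cloud(p,d,c); z=W[...,2]; m=(z>140)&(z<178); v,u=np.mgrid[:420,:560]; m&=(abs(u-q[0])<60)&(abs(v-q[1])<60); P=W[m]; print(len(P),np.median(P,0),cv2.minAreaRect(P[P[:,2]>163][:,:2].astype(np.float32)))
save('w2',p)
"
```

```text
clock: 3.45
eef_pos: [583.6, 251.8, 143.6]
eef_rot: [-3.141, -0.008, 0.323]
wrist_force: [0.5, 0.1, 0.5]
finger_gap: 81.2
finger_force: 0.0
now 3.45 [583.6 251.8 143.6] [-3.141 -0.008  0.323] | shift [-1.9  0.7  5.6] turn [-0.0001 -0.0082 -0.0001]
[278.02173164 263.05694206]
1445 [587.58597655 251.4119641  168.38139329] ((583.28662109375, 250.37286376953125), (16.268198013305664, 19.531675338745117), 18.723360061645508)
```

View pics/w2.png

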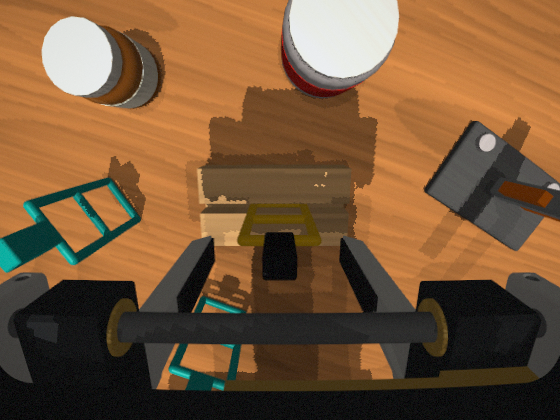

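The black grip (280,258) sits centred between the fingers, so I'll close.

```bash
python3 -m crank '[[60,0,0,0,0,0,0],[0,0,0,0,0,0,0],[0,0,0,0,0,0,0],[0,0,0,0,0,0,0],[0,0,0,0,0,0,0],[0,0,0,0,0,0,0],[0,0,0,0,0,0,0],[0,0,0,0,0,0,0]]' 40; python3 -c "
from h import *
import math
rel([560,60,420],[math.pi,0,-.215])"
```

```text
clock: 4.3
eef_pos: [582.8, 251.2, 141.4]
eef_rot: [3.142, -0.006, 0.323]
wrist_force: [0.5, -0.1, 0.0]
finger_gap: 19.7
finger_force: 40.0
now 4.3 [582.8 251.2 141.4] [ 3.142 -0.006  0.323] | shift [ -80.6  174.1 -279.1] turn [-0.0016 -0.0057  0.5378]
```

```bash
python3 -m crank '[[0,0,0,-15,0,0,0],[0,0,0,-45,0,0,0],[0,0,0,-85,0,0,0],[0,0,0,-125,0,0,0],[0,0,0,-165,0,0,0],[0,0,0,-198,0,0,0],[0,-20,20,-198,0,0,0.1],[0,-45,50,-198,0,0,0.2],[0,-70,85,-198,0,0,0.3],[0,-90,110,-198,0,0,0.4]]' 40; python3 -c "
from h import *
import math
rel([522,58.5,339.5],[math.pi,0,-.215])"
```

```text
clock: 5.3
eef_pos: [530.2, 116.1, 340.1]
eef_rot: [-3.139, -0.007, -0.082]
wrist_force: [-0.9, -0.2, -1.4]
finger_gap: 19.3
finger_force: 40.0
now 5.3 [530.2 116.1 340.1] [-3.139 -0.007 -0.082] | shift [-3.5 58.1  0.5] turn [-0.0028 -0.0063  0.1333]
```

```bash
python3 -m crank '[[0,-3,30,0,-0.003,-0.006,0.07],[0,-3,58,0,-0.003,-0.006,0.133],[0,-3,58,0,-0.003,-0.006,0.133],[0,-3,58,0,-0.003,-0.006,0.133],[0,-3,58,0,-0.003,-0.006,0.133]]' 40; python3 - <<'E'
from h import *
import math
yaw=-.215
o=np.array([586.5,44.4,0]); x=np.array([math.cos(yaw),math.sin(yaw),0])
for nm in("side","wrist"):
    p,d,c=grab(nm); W=cloud(p,d,c); H=cv2.cvtColor(p,cv2.COLOR_RGB2HSV).astype(int)
    L=(W-o)@np.array([x,[-x[1],x[0],0],[0,0,1]]).T
    y=(H[...,0]>20)&(H[...,0]<35)&(H[...,1]>180)&(abs(L[...,0]+60)<40)&(abs(L[...,1])<60)&(L[...,2]>150)
    P=L[y]; print(nm,len(P),P.min(0).round(1) if len(P) else 0,P.max(0).round(1) if len(P) else 0)
    if len(P)>20: 
        A=np.c_[P[:,1:],np.ones(len(P))]; k=np.linalg.lstsq(A,P[:,0],rcond=None)[0]; print("x= a*y+b*z+c",k.round(3),"x at z323",k[1]*323+k[2])
    g=(H[...,1]<60)&(abs(L[...,1])<40)&(L[...,0]>-40)&(L[...,0]<75)&(L[...,2]>280)&(L[...,2]<330)
    Q=L[g]; print("hook",len(Q),[ (a,np.round([*Q[(Q[:,0]>a)&(Q[:,0]<a+8)].mean(0),*np.percentile(Q[(Q[:,0]>a)&(Q[:,0]<a+8)][:,1],[3,97])],1)) for a in (-25,-18,-10,-2,6,20,40,60) if ((Q[:,0]>a)&(Q[:,0]<a+8)).any()])
    if nm=="side": v,u=np.where(y); save("s3",cv2.resize(p[100:260,200:360],(560,560),interpolation=cv2.INTER_CUBIC))
rel([586.5,44.4,339.5],[math.pi,0,yaw])
E
```

```text
clock: 5.8
eef_pos: [523.8, 61.1, 339.2]
eef_rot: [3.142, 0.0, -0.209]
wrist_force: [-0.1, -0.0, -2.4]
finger_gap: 19.5
finger_force: 40.0
side 170 [-73.7 -26.  211.7] [-65.2  33.9 327.9]
x= a*y+b*z+c [-1.6000e-02  6.0000e-03 -7.0691e+01] x at z323 -68.89660216683453
hook 183 [(-25, array([-18.2,  -0.5, 303.7,  -7.8,   8.2])), (-18, array([-15.6,   4.6, 301.6,  -5.9,  10.9])), (-10, array([ -8.8,  10.1, 297. ,   8.9,  11.2])), (-2, array([  3. ,   2.3, 291.1, -10.5,  10.7])), (6, array([  9.9,  -0.4, 293.3, -11.6,  10.3])), (20, array([ 23.6,  -0. , 299.1,  -8.6,   9.8])), (40, array([ 43.5,  -1.4, 305.4, -13.6,   8.9])), (60, array([ 64.3,  -0.4, 312.8, -13.4,  10. ]))]
wrist 1529 [-69.4 -26.7 210.8] [-45.   36.4 464.5]
x= a*y+b*z+c [-8.0000e-03  3.0000e-02 -7.1492e+01] x at z323 -61.67945892840351
hook 5159 [(-25, array([-17.2,  -1.2, 301.9, -11.6,   9. ])), (-18, array([-13.5,  -1.8, 302.1, -12.8,   9.1])), (-10, array([ -5.9,  -1.5, 295.5, -12.4,   9.5])), (-2, array([  2.2,  -1.7, 290.5, -13. ,   9.5])), (6, array([ 10.2,  -1.6, 292.6, -12.7,   9.4])), (20, array([ 24.2,  -1.7, 297.8, -12.8,   9.7])), (40, array([ 44. ,  -1.5, 304.8, -12.7,   9.5])), (60, array([ 64.1,  -1.4, 311.8, -12.8,  10. ]))]
now 5.9 [523.8  61.2 338.9] [ 3.141e+00  1.000e-03 -2.090e-01] | shift [64.8  3.5 -0.7] turn [0.0002 0.0006 0.0065]
```

View pics/s3.png

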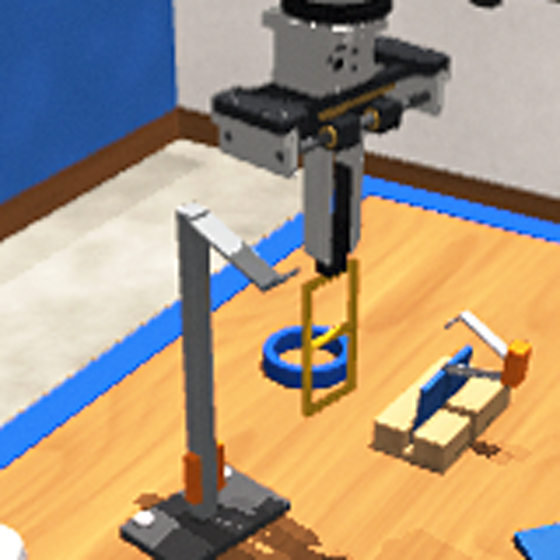

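The side crop shows the link hanging plumb from the fingers, just in front of the hook lip, with the opening at lip height. The hook centre is 1.5 mm to -y of my frame. I'll advance 66 mm with a 5 mm sideways correction.

```bash
python3 -m crank '[[0,0,5,0,0,0,0.006],[0,15,5,0,0,0,0.006],[0,30,5,0,0,0,0.006],[0,45,5,0,0,0,0.006],[0,58,5,0,0,0,0.006],[0,66,5,0,0,0,0.006],[0,66,5,0,0,0,0.006],[0,66,5,0,0,0,0.006],[0,66,5,14,0,0,0.006],[0,66,5,14,0,0,0.006]]' 40; python3 -c "
from h import *
print(manip.read_state()['eef_pos'],manip.read_state()['moment'])"
```

```text
clock: 6.9
eef_pos: [586.5, 41.9, 323.5]
eef_rot: [3.141, 0.003, -0.216]
wrist_force: [0.2, -0.2, -1.2]
finger_gap: 20.1
finger_force: 40.0
[586.48282729  41.85026493 323.52878714] [ 0.05034458 -0.01699984 -0.04322048]
```

```bash
python3 -m crank '[[0,0,0,6,0,0,0],[0,0,0,10,0,0,0],[0,0,0,12,0,0,0],[0,0,0,13,0,0,0],[0,0,0,13,0,0,0],[0,0,0,13,0,0,0]]' 40; python3 - <<'E'
from h import *
import math
yaw=-.215
o=np.array([586.5,44.4,0]); x=np.array([math.cos(yaw),math.sin(yaw),0])
p,d,c=grab("side"); W=cloud(p,d,c); H=cv2.cvtColor(p,cv2.COLOR_RGB2HSV).astype(int)
L=(W-o)@np.array([x,[-x[1],x[0],0],[0,0,1]]).T
y=(H[...,0]>20)&(H[...,0]<35)&(H[...,1]>180)&(abs(L[...,0])<40)&(abs(L[...,1])<60)&(L[...,2]>150)
P=L[y];print(len(P),P.min(0),P.max(0))
save("s4",cv2.resize(p[110:240,220:350],(560,560),interpolation=cv2.INTER_CUBIC))
E
```

```text
clock: 7.5
eef_pos: [587.3, 41.7, 311.9]
eef_rot: [3.141, 0.0, -0.216]
wrist_force: [1.1, -0.4, -1.5]
finger_gap: 19.8
finger_force: 40.0
152 [ -7.03196611 -31.74096394 182.49610479] [  1.09172425  28.26061441 299.45494139]
```

View pics/s4.png

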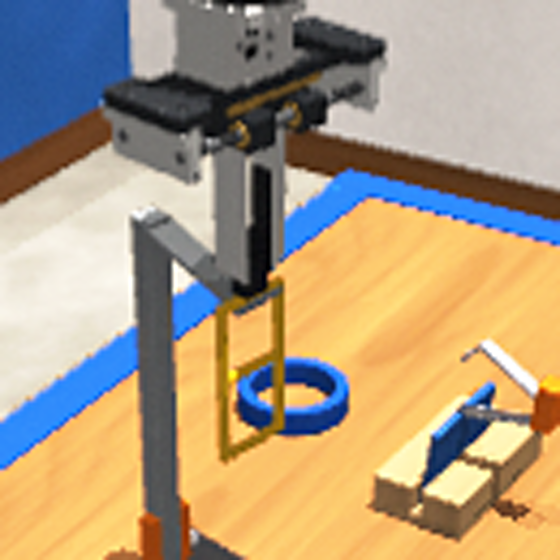

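The lip comes through the top opening under the rung, and the fingers still carry the weight. I'll lower until contact, then open.

```bash
python3 -m crank '[[0,0,0,1,0,0,0],[0,0,0,2,0,0,0],[0,0,0,2,0,0,0]]' 40; python3 -m crank '[[0,0,0,0.5,0,0,0],[0,0,0,1,0,0,0],[0,0,0,1,0,0,0]]' 10
```

```text
clock: 7.85
eef_pos: [587.6, 41.7, 311.1]
eef_rot: [-3.141, -0.002, -0.216]
wrist_force: [0.6, -0.5, 7.9]
finger_gap: 19.3
finger_force: 40.0
clock: 8.15
eef_pos: [587.7, 41.6, 311.0]
eef_rot: [-3.141, -0.003, -0.216]
wrist_force: [-1.2, -0.8, 12.4]
finger_gap: 19.8
finger_force: 10.0
```

Contact at z 311.1, which is the expected hanging height. I'll ease the preload, open, and back off upward.

```bash
python3 -m crank '[[0,0,0,-1.5,0,0,0],[0,0,0,-1.5,0,0,0],[25,0,0,-1.5,0,0,0],[30,0,0,-1.5,0,0,0],[40,0,0,-1.5,0,0,0],[50,0,0,-1.5,0,0,0],[50,0,0,-1.5,0,0,0],[50,0,0,-15,0,0,0],[50,0,0,-35,0,0,0],[50,0,0,-60,0,0,0]]'; python3 - <<'E'
from h import *
import math
rel([586.5-170,44.4-40,420],[math.pi,0,-.02])
yaw=-.215
o=np.array([586.5,44.4,0]); x=np.array([math.cos(yaw),math.sin(yaw),0])
p,d,c=grab("side"); W=cloud(p,d,c); H=cv2.cvtColor(p,cv2.COLOR_RGB2HSV).astype(int)
L=(W-o)@np.array([x,[-x[1],x[0],0],[0,0,1]]).T
y=(H[...,0]>20)&(H[...,0]<35)&(H[...,1]>180)&(abs(L[...,0])<40)&(abs(L[...,1])<60)&(L[...,2]>150)
P=L[y];print(len(P),P.min(0),P.max(0),np.linalg.lstsq(np.c_[P[:,1:],np.ones(len(P))],P[:,0],rcond=None)[0])
E
```

```text
clock: 9.15
eef_pos: [587.1, 41.7, 369.9]
eef_rot: [3.141, 0.001, -0.216]
wrist_force: [0.2, -0.1, -0.7]
finger_gap: 47.1
finger_force: 0.0
now 9.15 [587.1  41.7 369.9] [ 3.141e+00  1.000e-03 -2.160e-01] | shift [-158.7   73.1  -49.9] turn [ 0.0004  0.0012 -0.1962]
145 [ -7.25786562 -31.94506939 181.70994288] [  2.4747353   27.31280651 299.66518873] [-0.01349038  0.02039429 -8.07302027]
```

```bash
python3 -m crank '[[50,0,0,-50,0,0,0],[50,-100,40,-50,0,0,-0.1],[50,-159,73,-50,0,0,-0.196],[50,-159,73,-50,0,0,-0.196],[50,-159,73,-50,0,0,-0.196],[50,-159,73,-50,0,0,-0.196],[50,-159,73,-50,0,0,-0.196],[50,-159,73,-50,0,0,-0.196]]'; python3 - <<'E'
from h import *
import math
rel([420,-222,250],[math.pi,-.5,-.02])
T=np.load("top0.npz"); c=optics.calibration("top"); W=cloud(T['p'],T['d'],c); H=cv2.cvtColor(T['p'],cv2.COLOR_RGB2HSV).astype(int)
for n,m in(("big blue",(H[...,0]>100)&(H[...,0]<125)&(H[...,1]>120)),("orange",(H[...,0]>8)&(H[...,0]<20)&(H[...,1]>210))):
    k=np.zeros_like(m);k[255:320,305:375]=1; P=W[m&k&(W[...,2]>20)]; print(n,len(P),np.percentile(P,2,0).round(),np.percentile(P,98,0).round())
E
```

```text
clock: 10.0
eef_pos: [417.1, 4.7, 418.8]
eef_rot: [3.141, 0.001, -0.02]
wrist_force: [0.3, 0.3, 0.2]
finger_gap: 47.2
finger_force: 0.0
now 10.0 [417.1   4.7 418.8] [ 3.141e+00  1.000e-03 -2.000e-02] | shift [  7.6 226.5 168.9] turn [1.000e-04 5.009e-01 0.000e+00]Traceback (most recent call last):
  File "<stdin>", line 6, in <module>
    return _quantile_unchecked(
        a, q, axis, out, overwrite_input, method, keepdims, weights)
    return _ureduce(a,
                    func=_quantile_ureduce_func,
    ...<5 lines>...
                    overwrite_input=overwrite_input,
                    method=method)
    r = func(a, **kwargs)
    result = _quantile(arr,
                       quantiles=q,
    ...<2 lines>...
                       out=out,
                       weights=wgt)
    slices_having_nans = np.isnan(arr[-1, ...])
                                  ~~~^^^^^^^^^
IndexError: index -1 is out of bounds for axis 0 with size 0
```

The big panel lies flat (all of it below z 20), so it is no obstacle. I'll move to a viewpoint over the small panel with the hand tilted back.

```bash
python3 -m crank '[[80,0,50,0,0,0.1,0],[80,0,100,0,0,0.2,0],[80,0,150,0,0,0.3,0],[80,8,200,40,0,0.4,0],[80,8,226,85,0,0.5,0],[80,8,226,130,0,0.5,0],[80,8,226,169,0,0.5,0],[80,8,226,169,0,0.5,0],[80,8,226,169,0,0.5,0]]' 50; python3 - <<'E'
from h import *
import math
p,d,c=grab("wrist"); save("w5",p); np.savez("w5.npz",p=p,d=d,R=c["R"],t=c["t"])
W=cloud(p,d,c); H=cv2.cvtColor(p,cv2.COLOR_RGB2HSV).astype(int); z=W[...,2]
near=(abs(W[...,0]-510)<70)&(abs(W[...,1]+224)<70)
def rep(n,m):
    P=W[m&near]; b=cv2.minAreaRect(P[:,:2].astype(np.float32)); print(n,len(P),np.percentile(P,[1,50,99],axis=0).round(1).tolist(),np.round(b[0],1),np.round(b[1],1),round(b[2],1)); return P
g=rep("grip",(H[...,0]>5)&(H[...,0]<20)&(H[...,1]>180)&(z>84))
rep("griptop",(H[...,0]>5)&(H[...,0]<20)&(H[...,1]>180)&(z>127))
P=rep("blue",(H[...,0]>100)&(H[...,0]<125)&(H[...,1]>120)&(z>38))
A=np.c_[P[:,1:],np.ones(len(P))]; print("x=ay+bz+c",np.linalg.lstsq(A,P[:,0],rcond=None)[0])
Q=rep("hook",(H[...,1]<60)&(z>95)&(W[...,0]>480))
for a in range(480,570,8):
    k=(Q[:,0]>=a)&(Q[:,0]<a+8)
    if k.sum()>3: print(a,Q[k].mean(0).round(1),Q[k][:,2].max().round(1))
rel([474+9,-222,119-17],[math.pi,-.5,-.02])
E
```

```text
clock: 10.9
eef_pos: [420.5, -221.8, 251.1]
eef_rot: [-3.141, -0.499, -0.02]
wrist_force: [-0.1, 0.9, 0.2]
finger_gap: 75.3
finger_force: 0.0
grip 144 [[468.4, -236.4, 87.6], [470.4, -225.9, 124.8], [486.0, -215.2, 129.2]] [ 477.1 -225.8] [21.3 17.8] 86.9
griptop 36 [[469.4, -236.4, 127.0], [481.9, -225.3, 128.0], [486.5, -215.4, 129.6]] [ 477.8 -225.8] [20.9 17. ] 88.6
blue 774 [[547.1, -276.0, 39.1], [550.3, -217.9, 72.4], [555.8, -180.4, 80.3]] [ 551.4 -228.5] [97.3  7.5] 88.4
x=ay+bz+c [3.24195813e-02 8.11851517e-03 5.57399001e+02]
hook 705 [[490.2, -234.0, 117.2], [518.7, -227.0, 133.1], [554.4, -220.1, 145.6]] [ 522.5 -227.3] [13.2 65.6] 88.6
488 [ 492.9 -226.4  118.7] 121.9
496 [ 499.9 -226.4  122.9] 126.2
504 [ 508.  -226.6  127.7] 131.0
512 [ 516.1 -226.6  132.2] 135.1
520 [ 524.  -227.   137.1] 140.3
528 [ 532.  -227.5  141.7] 144.9
536 [ 539.1 -227.6  144.1] 146.2
544 [ 547.4 -228.   136.8] 140.0
552 [ 553.4 -228.3  130.7] 132.4
now 10.95 [ 420.8 -222.   252.3] [ 3.14  -0.501 -0.019] | shift [-17.7  -1.5 161.7] turn [ 0.001  -0.0011  0.0011]
```

View pics/w5.png

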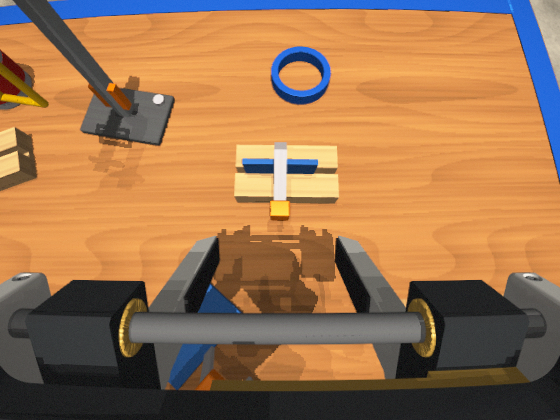

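The view shows the small panel in block_b: orange grip at (280,210), gooseneck above it at (280,175). The hook line rises at 30.4° instead of 26°, so the panel leans nose-up by about 0.08 rad. Panel_grip is at about (478,-226,113). I'll approach with pitch -0.6 and yaw -0.03.

```bash
python3 - <<'E'
from h import *
import math
t=np.array([488.7,-225.7,97.3]); R=Ro.from_euler('xyz',[math.pi,-.6,-.03]); z=R.apply([0,0,1])
rel(t-60*z,[math.pi,-.6,-.03]); rel(t,[math.pi,-.6,-.03])
D=np.load("w5.npz"); c=optics.calibration("wrist"); c["R"]=D["R"];c["t"]=D["t"]; W=cloud(D['p'],D['d'],c); print(W[305,210],W[340,240],W[350,190],W[385,210])
E
```

```text
now 10.95 [ 420.8 -222.   252.3] [ 3.14  -0.501 -0.019] | shift [-20.8   1.8 108.9] turn [-0.0043  0.0989  0.0097]
now 10.95 [ 420.8 -222.   252.3] [ 3.14  -0.501 -0.019] | shift [-14.9   2.1 168.6] turn [-0.0043  0.0989  0.0097]
[ 367.5178716  -127.20099388    9.91778378] [ 386.20599392 -211.92681277  363.58207474] [ 308.35191481 -101.28748633   10.85579142] [ 295.66238929 -150.96592602  111.57852508]
```

```bash
python3 -m crank '[[70,-21,2,36,0,0.05,0.01],[70,-21,2,72,0,0.099,0.01],[70,-21,2,109,0,0.099,0.01],[70,-21,2,109,0,0.099,0.01],[70,-18,2,139,0,0.099,0.01],[70,-16,2,160,0,0.099,0.01],[70,-15,2,168.5,0,0.099,0.01],[70,-15,2,168.5,0,0.099,0.01],[70,-15,2,168.5,0,0.099,0.01]]' 50; python3 - <<'E'
from h import *
import math
rel([488.7,-225.7,97.3],[math.pi,-.6,-.03])
p,d,c=grab("wrist"); W=cloud(p,d,c); H=cv2.cvtColor(p,cv2.COLOR_RGB2HSV).astype(int); z=W[...,2]
m=(abs(W[...,0]-478)<30)&(abs(W[...,1]+224)<40)&(H[...,0]>5)&(H[...,0]<20)&(H[...,1]>180)&(z>84)
P=W[m]; print(len(P),np.percentile(P,[1,50,99],axis=0).round(1).tolist())
m=(z>115)&(H[...,1]<60)&(abs(W[...,1]+226)<12)&(W[...,0]>490)&(W[...,0]<565)
P=W[m];
for a in range(488,560,8):
    k=(P[:,0]>=a)&(P[:,0]<a+8)
    if k.sum()>3: print(a,P[k].mean(0).round(1))
save("w6",p)
E
```

```text
clock: 11.85
eef_pos: [487.7, -225.4, 96.7]
eef_rot: [-3.137, -0.6, -0.031]
wrist_force: [0.1, 0.1, -0.2]
finger_gap: 66.0
finger_force: 0.0
now 11.85 [ 487.7 -225.4   96.7] [-3.137 -0.6   -0.031] | shift [1.2 0.3 0.1] turn [-0.0044 -0.0004 -0.0007]
423 [[468.3, -236.6, 94.7], [472.9, -225.6, 127.2], [486.3, -215.0, 129.3]]
488 [ 493.  -226.1  118.8]
496 [ 500.  -226.3  122.9]
504 [ 508.  -226.8  127.6]
512 [ 516.  -226.9  132.3]
520 [ 524.  -227.2  137. ]
528 [ 532.  -227.5  141.7]
536 [ 538.5 -227.5  144.3]
544 [ 547.7 -227.9  136.6]
552 [ 553.  -228.3  131.3]
```

View pics/w6.png

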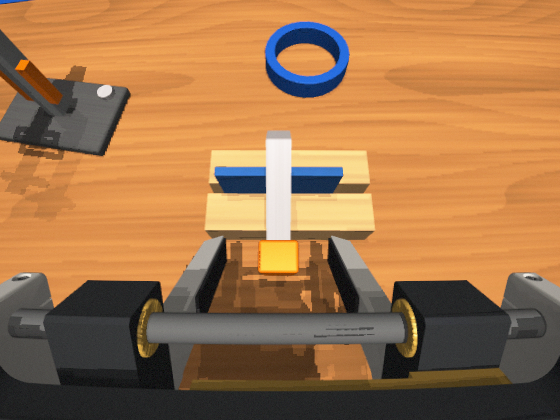

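The orange grip (278,257) is centred between the fingers. I'll close, lift straight up, then measure the tilt in the hand.

```bash
python3 -m crank '[[0,0,0,0,0,0,0],[0,0,0,0,0,0,0],[0,0,0,0,0,0,0],[0,0,0,0,0,0,0],[0,0,0,0,0,0,0],[0,0,0,0,0,0,0],[0,0,0,0,0,0,0],[0,0,0,0,0,0,0]]' 55;  python3 -m crank '[[0,5.6,0,-8.3,0,0,0],[0,14,0,-20.5,0,0,0],[0,28,0,-41,0,0,0],[0,45,0,-66,0,0,0],[0,62,0,-91,0,0,0],[0,62,0,-91,0,0,0],[0,62,0,-91,0,0,0],[0,62,0,-91,0,0,0]]' 55; python3 - <<'E'
from h import *
import math
s=manip.read_state(); print(s["moment"])
p,d,c=grab("wrist"); W=cloud(p,d,c); H=cv2.cvtColor(p,cv2.COLOR_RGB2HSV).astype(int); e=s["eef_pos"]; W=W-e; z=W[...,2]
P=W[(z>15)&(z<60)&(H[...,1]<60)&(abs(W[...,1])<12)&(W[...,0]>0)&(W[...,0]<80)]
for a in range(0,72,8):
    k=(P[:,0]>=a)&(P[:,0]<a+8)
    if k.sum()>3: print(a,P[k].mean(0).round(1))
k=(P[:,0]<42); print(np.polyfit(P[k][:,0],P[k][:,2],1),np.polyfit(P[:,0],P[:,1],1))
B=W[(H[...,0]>100)&(H[...,0]<125)&(H[...,1]>120)&(W[...,0]>30)&(W[...,0]<100)&(abs(W[...,1])<70)&(z>-90)]
print(len(B),np.percentile(B,[1,50,99],axis=0).round(1).tolist()); print(np.polyfit(B[:,1],B[:,0],1))
E
```

```text
clock: 12.7
eef_pos: [487.2, -225.1, 94.8]
eef_rot: [-3.136, -0.598, -0.032]
wrist_force: [-0.2, -1.6, -0.0]
finger_gap: 21.8
finger_force: 55.0
clock: 13.5
eef_pos: [486.6, -225.1, 203.3]
eef_rot: [-3.134, -0.596, -0.033]
wrist_force: [-0.5, 0.3, -2.8]
finger_gap: 21.5
finger_force: 55.0
[0.04162143 0.66278233 0.01125112]
0 [ 5.  -0.2 23.6]
8 [12.  -0.3 27.5]
16 [20.  -0.7 32.4]
24 [28.1 -1.  37. ]
32 [36.  -1.3 41.6]
40 [44.  -1.6 46.3]
48 [50.9 -1.8 49.3]
56 [59.8 -2.  42.7]
64 [65.8 -2.7 36.4]
[ 0.58284056 20.61932485] [-0.03794777  0.06570349]
3019 [[59.9, -50.3, -81.5], [63.6, 8.9, -30.5], [68.8, 46.2, -14.7]]
[3.27045250e-02 6.37774364e+01]
```

Gripped and lifted, lean in hand 0.074 rad. With the panel levelled, panel_hook sits about (54.5, 0, 36.6) mm from the TCP along the panel's axes. Next I'll go to a start 90 mm in front of the link, hook 30 mm above the rung.

```bash
python3 -c "
from h import *
import math
rel([446,73,200],[math.pi,-.522,-.215])"
```

```text
now 13.55 [ 486.7 -225.2  203.3] [-3.134 -0.596 -0.033] | shift [ -43.6 -296.8  -23.3] turn [-0.1045 -0.0734  0.1546]
```

```bash
python3 -m crank '[[0,-3,-20,-2,-0.01,-0.007,0.015],[0,-8,-55,-4,-0.02,-0.015,0.03],[0,-13,-90,-7,-0.03,-0.022,0.045],[0,-18,-125,-10,-0.042,-0.03,0.062],[0,-24,-160,-13,-0.055,-0.038,0.08],[0,-29,-195,-15,-0.068,-0.047,0.1],[0,-34,-230,-18,-0.08,-0.055,0.12],[0,-39,-262,-21,-0.092,-0.065,0.14],[0,-42,-285,-22,-0.1,-0.07,0.15],[0,-44,-297,-23,-0.104,-0.073,0.155]]' 55; python3 -m crank '[[0,0,0,0,0,0,0],[0,0,0,0,0,0,0],[0,0,0,0,0,0,0]]'
python3 - <<'E'
from h import *
import math
s=manip.read_state(); yaw=-.215; e=s["eef_pos"]
x=np.array([math.cos(yaw),math.sin(yaw),0]); F=np.array([x,[-x[1],x[0],0],[0,0,1]])
p,d,c=grab("wrist"); W=cloud(p,d,c); H=cv2.cvtColor(p,cv2.COLOR_RGB2HSV).astype(int)
L=(W-e)@F.T; z=L[...,2]
P=L[(z>10)&(z<60)&(H[...,1]<60)&(abs(L[...,1])<14)&(L[...,0]>0)&(L[...,0]<82)]
for a in range(0,82,8):
    k=(P[:,0]>=a)&(P[:,0]<a+8)
    if k.sum()>3: print(a,P[k].mean(0).round(1))
k=(P[:,0]<42); print("hook",P.max(0).round(1),np.polyfit(P[k][:,0],P[k][:,2],1),np.polyfit(P[:,0],P[:,1],1))
for nm in("wrist","side"):
    if nm=="side": p,d,c=grab(nm); W=cloud(p,d,c); H=cv2.cvtColor(p,cv2.COLOR_RGB2HSV).astype(int)
    y=(H[...,0]>20)&(H[...,0]<35)&(H[...,1]>170)&(abs(W[...,0]-587)<40)&(abs(W[...,1]-42)<45)&(W[...,2]>165)&(W[...,2]<340)
    Q=W[y]; LQ=(Q-e)@F.T; print(nm,len(Q),LQ.min(0).round(1),LQ.max(0).round(1))
    B=LQ[(Q[:,2]<192)]
    if len(B)>3: print("bottom rung",len(B),np.median(B,0).round(1),B.min(0).round(1),B.max(0).round(1),np.polyfit(B[:,1],B[:,0],1).round(3))
    A=np.c_[LQ[:,1:],np.ones(len(LQ))]; print(np.linalg.lstsq(A,LQ[:,0],rcond=None)[0].round(3))
    save(nm+"7",p)
rel([446,73,177.4],[math.pi,-.522,-.215])
E
```

```text
clock: 14.55
eef_pos: [445.6, 74.6, 199.5]
eef_rot: [3.14, -0.523, -0.213]
wrist_force: [0.4, 0.4, -1.3]
finger_gap: 21.7
finger_force: 55.0
clock: 14.85
eef_pos: [446.3, 72.1, 200.1]
eef_rot: [3.141, -0.524, -0.215]
wrist_force: [-0.4, -0.1, -1.7]
finger_gap: 21.2
finger_force: 55.0
0 [ 5.4 -0.1 21.6]
8 [12.   0.1 25.7]
16 [20.   0.2 29.6]
24 [28.  -0.1 33.5]
32 [36.   0.1 37.4]
40 [44.  -0.  41.4]
48 [51.9  0.1 45.1]
56 [60.1  0.2 41.4]
64 [67.3 -0.1 32.9]
hook [70.  14.  47.5] [ 0.50705366 19.2903609 ] [0.00074643 0.02468857]
wrist 3058 [137.9 -29.2 -18.7] [145.7  30.   58.5]
bottom rung 621 [140.1   0.6 -14.2] [138.  -28.7 -18.7] [144.9  29.6  -8.2] [  0.    140.632]
[-2.00000e-03  1.00000e-02  1.40387e+02]
side 170 [135.3 -28.1 -19.3] [144.4  31.4 117.1]
bottom rung 39 [139.2   2.8 -13.5] [135.5 -27.2 -19.3] [144.4  26.6  -8.9] [-3.00000e-03  1.39666e+02]
[-4.00000e-03  1.00000e-02  1.39331e+02]
now 14.95 [446.4  72.  200.4] [ 3.141 -0.524 -0.216] | shift [-12.   -0.9  19.6] turn [ 0.0012 -0.0023 -0.0009]
```

View pics/wrist7.png

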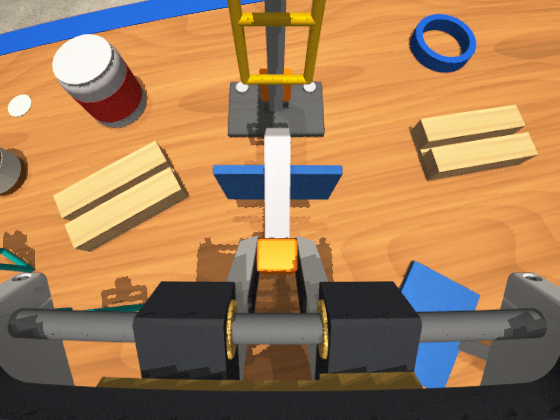

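The wrist view shows the link's lower loop straight ahead with the rung at (277,79), aligned with the panel's gooseneck nose at (277,132). The panel is level to 0.016 rad. The rung is 89 mm beyond panel_hook, which is 52 mm above it. I'll lower 22 mm, advance 60 mm, and check.

```bash
python3 -m crank '[[0,-5,0,9,0,0,0],[0,-11,0,19,0,0,0],[0,-11,0,19,0,0,0],[0,6,0,29,0,0,0],[0,23,0,39,0,0,0],[0,36,0,46,0,0,0],[0,41,0,49,0,0,0],[0,41,0,49,0,0,0],[0,41,0,49,0,0,0]]' 55
python3 - <<'E'
from h import *
import math
s=manip.read_state(); yaw=-.215; e=s["eef_pos"]
x=np.array([math.cos(yaw),math.sin(yaw),0]); F=np.array([x,[-x[1],x[0],0],[0,0,1]])
p,d,c=grab("wrist"); W=cloud(p,d,c); H=cv2.cvtColor(p,cv2.COLOR_RGB2HSV).astype(int)
L=(W-e)@F.T; z=L[...,2]
P=L[(z>10)&(z<60)&(H[...,1]<60)&(abs(L[...,1])<14)&(L[...,0]>0)&(L[...,0]<75)]
print("hook",np.percentile(P,99.5,axis=0).round(1))
Q=L[(H[...,0]>20)&(H[...,0]<35)&(H[...,1]>170)&(abs(L[...,0]-82)<25)&(abs(L[...,1])<45)&(z>-20)&(z<25)]
print(len(Q),np.percentile(Q,[1,50,99],axis=0).round(1))
E
```

```text
clock: 15.85
eef_pos: [504.5, 59.9, 178.6]
eef_rot: [3.141, -0.524, -0.215]
wrist_force: [-1.6, 0.9, -2.3]
finger_gap: 21.3
finger_force: 55.0
hook [67.2  8.9 47. ]
884 [[ 79.  -28.9   4.2]
 [ 80.9  -0.2   8.2]
 [ 85.8  28.5  24.6]]
```

```bash
python3 -m crank '[[0,9,0,5,0,0,0],[0,18,0,10,0,0,0],[0,26,0,15,0,0,0],[0,26,0,15,0,0,0],[0,26,0,15,0,0,0],[0,22,0,22,0,0,0],[0,18,0,29,0,0,0],[0,15,0,34,0,0,0],[0,15,0,34,0,0,0],[0,15,0,34,0,0,0]]' 55
python3 - <<'E'
from h import *
p,d,c=grab("side"); save("s8",cv2.resize(p[130:250,230:350],(600,600),interpolation=cv2.INTER_CUBIC))
E
```

```text
clock: 16.9
eef_pos: [534.3, 53.5, 156.7]
eef_rot: [3.141, -0.524, -0.215]
wrist_force: [-0.8, 0.3, -1.0]
finger_gap: 21.4
finger_force: 55.0
```

View pics/s8.png

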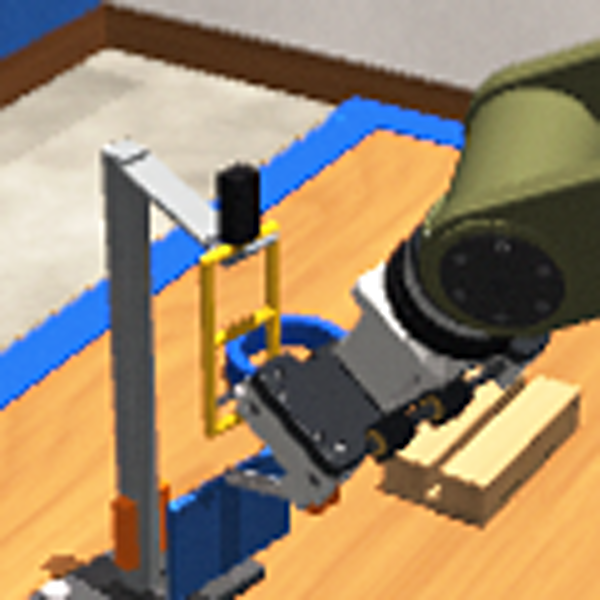

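The link hangs on the stand and the panel's gooseneck goes into the lower loop around (240,400); there is no contact force yet. I'll lower the last ~9 mm gently.

```bash
python3 -m crank '[[0,-2,0,3.5,0,0,0],[0,-3.5,0,6,0,0,0],[0,-4,0,7,0,0,0],[0,-4,0,7,0,0,0]]' 55; python3 -m crank '[[0,-0.5,0,0.9,0,0,0],[0,-1,0,1.7,0,0,0],[0,-1,0,1.7,0,0,0]]' 55
```

```text
clock: 17.35
eef_pos: [534.3, 53.5, 148.5]
eef_rot: [3.141, -0.524, -0.215]
wrist_force: [-0.5, 0.4, -2.5]
finger_gap: 21.3
finger_force: 55.0
clock: 17.65
eef_pos: [534.3, 53.5, 146.6]
eef_rot: [3.141, -0.525, -0.215]
wrist_force: [0.1, 0.2, -1.9]
finger_gap: 21.5
finger_force: 55.0
```

```bash
python3 -m crank '[[0,-0.5,0,0.9,0,0,0],[0,-1,0,1.7,0,0,0],[0,-1,0,1.7,0,0,0]]' 55; python3 - <<'E'
from h import *
import math
s=manip.read_state(); yaw=-.215; e=s["eef_pos"]; print(e,s["wrist_force"])
x=np.array([math.cos(yaw),math.sin(yaw),0]); F=np.array([x,[-x[1],x[0],0],[0,0,1]])
p,d,c=grab("wrist"); W=cloud(p,d,c); H=cv2.cvtColor(p,cv2.COLOR_RGB2HSV).astype(int)
L=(W-e)@F.T; z=L[...,2]
P=L[(z>10)&(z<60)&(H[...,1]<60)&(abs(L[...,1])<14)&(L[...,0]>0)&(L[...,0]<75)]
print("hook",np.percentile(P,99.5,axis=0).round(1))
Q=L[(H[...,0]>20)&(H[...,0]<35)&(H[...,1]>170)&(abs(L[...,0]-53)<25)&(abs(L[...,1])<45)&(z>20)&(z<60)]
print(len(Q),np.percentile(Q,[1,50,99],axis=0).round(1))
save("w9",p)
E
```

```text
clock: 17.95
eef_pos: [535.0, 53.6, 145.6]
eef_rot: [-3.142, -0.527, -0.215]
wrist_force: [0.9, -0.5, 3.0]
finger_gap: 21.6
finger_force: 55.0
[534.96429357  53.56909182 145.56216867] [ 0.86875696 -0.5371412   3.0062284 ]
hook [69.4  7.1 47.3]
1290 [[ 48.5 -29.   37. ]
 [ 50.   -8.   41.2]
 [ 55.3  28.3  59.4]]
```

View pics/w9.png

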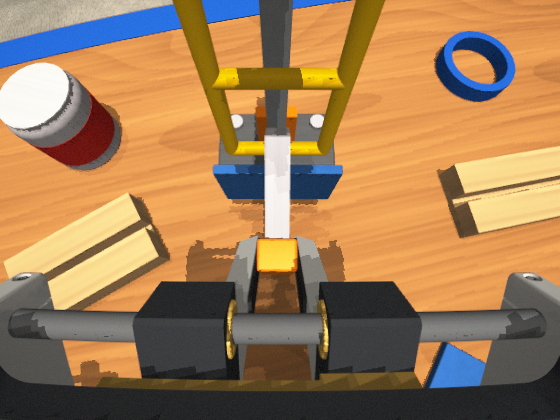

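The gooseneck lies over the rung at (277,148), with its nose beyond it at (277,138). The upward force of about 5 N above free hang shows the rung carries the panel. I'll relax the grip, open gently, and withdraw along the fingers.

```bash
python3 -m crank '[[0,0.3,0,-0.5,0,0,0],[0,0.3,0,-0.5,0,0,0],[0,0.3,0,-0.5,0,0,0]]' 5; python3 -m crank '[[25,0.3,0,-0.5,0,0,0],[28,0.3,0,-0.5,0,0,0],[32,0.3,0,-0.5,0,0,0],[38,0.3,0,-0.5,0,0,0],[45,0.3,0,-0.5,0,0,0],[45,0.3,0,-0.5,0,0,0]]' 5; python3 - <<'E'
from h import *
import math
s=manip.read_state(); yaw=-.215; e=s["eef_pos"]
x=np.array([math.cos(yaw),math.sin(yaw),0]); F=np.array([x,[-x[1],x[0],0],[0,0,1]])
p,d,c=grab("wrist"); W=cloud(p,d,c); H=cv2.cvtColor(p,cv2.COLOR_RGB2HSV).astype(int)
L=(W-e)@F.T; z=L[...,2]
P=L[(H[...,0]>5)&(H[...,0]<18)&(H[...,1]>190)&(abs(L[...,1])<25)&(abs(L[...,0])<30)&(z>-10)]
print("grip",len(P),np.percentile(P,[1,50,99],axis=0).round(1).tolist())
E
```

```text
clock: 18.3
eef_pos: [534.3, 53.5, 145.4]
eef_rot: [3.141, -0.525, -0.215]
wrist_force: [-0.3, 0.2, 1.9]
finger_gap: 22.3
finger_force: 5.0
clock: 18.9
eef_pos: [534.3, 53.5, 145.9]
eef_rot: [3.141, -0.525, -0.215]
wrist_force: [-0.1, 1.1, 0.0]
finger_gap: 41.8
finger_force: 0.0
grip 352 [[-15.9, -10.8, -3.7], [-14.9, 0.9, 33.9], [2.6, 10.7, 36.1]]
```

Open, with the grip free and centred between the fingers (±10.8 mm in a 41.8 mm gap). I'll withdraw along tool -z.

```bash
python3 -m crank '[[45,0,0,-5,0,0,0],[45,0,0,-15,0,0,0],[45,0,0,-30,0,0,0],[45,0,0,-50,0,0,0],[45,-10,0,-80,0,0,0],[45,-30,0,-120,0,0,0],[45,-50,0,-160,0,0,0],[45,-50,0,-160,0,0,0],[45,-50,0,-160,0,0,0],[45,-50,0,-160,0,0,0]]'; python3 -m crank '[[45,0,0,0,0,0,0],[45,0,0,0,0,0,0],[45,0,0,0,0,0,0],[45,0,0,0,0,0,0],[45,0,0,0,0,0,0],[45,0,0,0,0,0,0],[45,0,0,0,0,0,0],[45,0,0,0,0,0,0],[45,0,0,0,0,0,0],[45,0,0,0,0,0,0]]'; python3 - <<'E'
from h import *
p,d,c=grab("side"); save("s10",cv2.resize(p[130:280,220:370],(600,600),interpolation=cv2.INTER_CUBIC))
E
```

```text
clock: 19.95
eef_pos: [414.0, 79.8, 258.9]
eef_rot: [3.141, -0.524, -0.215]
wrist_force: [0.2, 0.1, -0.4]
finger_gap: 42.1
finger_force: 0.0
clock: 20.95
eef_pos: [413.8, 79.9, 259.4]
eef_rot: [3.141, -0.525, -0.215]
wrist_force: [0.8, -0.5, -0.5]
finger_gap: 42.5
finger_force: 0.0
```

View pics/s10.png

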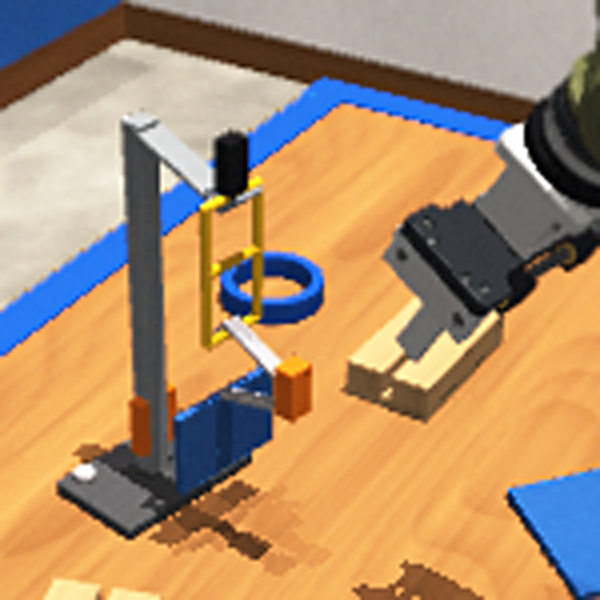

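The chain hangs freely: link on the stand's hook (230,195), panel level from the lower loop (232,325), gripper well clear. I'll hand it in.

```bash
python3 -c "
from cell import manip
print(manip.sign_off())"
```

```text
the job is handed in; nothing more can be done
None
```

The job is handed in at about 21 s: the yellow link hangs on the stand's hook, the blue panel hangs level from its lower loop, and the hand is clear with can, tape and jar untouched; I viewed 13 pictures, over the limit of 10.

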